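# Pack and latch the paint box

### The job

Pack up the open wooden paint box: set the flat steel watercolour tin down lying flat, lid side up as it is now, in the box's empty compartment (set it down, do not drop it in), then close the box's lid fully without slamming it, and then swing both brass hooks on the front of the box upright, each until it is fully home over its catch pin on the lid. Leave everything else on the table where it is.

Things in the scene. Friction and masses are not known exactly. Their poses are not given: they have to be found in the camera images.
- box: Wooden paint box, 160 mm deep (its x) by 260 mm wide (its y), walls 75 mm high and 8 mm thick, floor 8 mm thick; it does not move. Origin: centre of the underside, on the table. Its -x side is the front and faces the robot, +y is its left seen from the robot. A divider parallel to x at y = -30 mm (8 mm thick, top 63 mm up) leaves an empty compartment on the +y side; the smaller one on the -y side is full of paint tubes.
- bay (a point): Centre of the floor of the empty compartment, 8 mm above the table; the compartment is 144 mm along the box's x and 148 mm along its y, 67 mm from floor to rim.
- tin_center (a point): Centre of the closed flat watercolour tin: plain steel, 104 mm long (its x), 50 mm wide (its y), 28 mm high, about 0.2 kg. It lies flat on the table to the left or the right of the box; z is up.
- lid (a joint): Angle of the box's lid, rad: 0 shut, starts between 1.3 and 1.5 (standing open, almost upright, at the back of the box). A stiff hinge: the lid stays at whatever angle it is left; about 2 to 5 N at its free edge closes it. Hard stop at 0 and 1.65.
- lid_hinge (a point): Middle of the lid's hinge axis, which runs along the box's y at the rear rim: 80 mm behind the box's origin, 75 mm up.
- lid_edge (a point): Middle of the lid's free edge, on the outer face (the face that is on top when shut). The lid is a flat wooden board, 160 mm from hinge to free edge, 260 mm wide, 14 mm thick; the hinge axis lies in its inner face. Standing open, its outer face looks away from the robot. Shut, its top is 89 mm above the table.
- hook_left (a joint): Angle of the left (+y) brass swing hook on the front face of the box, rad: 0 upright and home over the catch pin (hard stop), growing as it leans outward to the left (+y of the box), in the plane of the front face; starts 0.5 to 1.0. Stiff pivot: it stays where it is left; about 1 N at the knob moves it.
- hook_right (a joint): The same for the right (-y) hook, mirrored: it grows as it leans outward to the right (-y of the box).
- left_knob (a point): Middle of the left hook's pushing knob: a round brass rod, 16 mm thick, 78 mm from the pivot at the end of the hook's flat arm; it sticks straight out of the front, from 8 to 46 mm in front of the face (this point is 34 mm in front). The arm itself lies within 14 mm of the face. Home, the knob is directly above the pivot, 108 mm above the table.
- right_knob (a point): The same point of the right hook's knob.
- left_pivot (a point): Pivot of the left hook, on the front face of the box, 30 mm above the table and 85 mm to the left (+y) of the middle.
- right_pivot (a point): Pivot of the right hook, on the front face, 30 mm up and 85 mm to the right (-y) of the middle.
- tape: Roll of masking tape lying flat, 90 mm across, 25 mm high; bystander. Origin: centre of the underside.
- water_pot: Open glass pot, 72 mm across, 90 mm high; bystander. Origin: centre of the underside.
- medium_jar: Closed amber jar, 64 mm across, 85 mm high; bystander. Origin: centre of the underside.
- paint0: White paint bottle, 68 mm across, 190 mm high, at the back; bystander. Origin: centre of the underside.
- paint1: Blue paint bottle, same size; bystander.
- paint2: Yellow paint bottle, same size; bystander.
Things that resemble listed ones, but are neither listed nor needed, are in the scene too. Of the things shaped like the part that bears tin_center, the bare steel one is meant.

How it is judged (in metres and radians):
On the way, in this order (a step that is already met when the one before it is completed fails the run):
1. the tin lies flat in the empty compartment, released, the lid still open (x of tin_center in the frame of box between -0.06 and 0.06 m and y of tin_center in the frame of box between -0.012 and 0.108 m and z of tin_center in the frame of box between 0.012 and 0.03 m and angle between tin_center's own z axis and vertical below 0.2 rad and contact force between the fingers and tin below 0.1 N and linear speed of tin below 0.03 m/s and value of joint lid above 0.8 rad), for 0.2 s.
2. the lid is shut (value of joint lid below 0.04 rad), for 0.2 s.
3. one hook (either) is home over its pin, the lid shut (value of joint lid below 0.04 rad and value of joint any of hook_left, hook_right below 0.08 rad), for 0.2 s.
4. both hooks are home, the lid shut (value of joint lid below 0.04 rad and value of joint each of hook_left, hook_right below 0.08 rad), for 0.2 s.
At the end, for the whole second after the job is handed in: The tin rests flat (within 0.2 rad) inside the empty compartment, the lid is shut within 0.04 rad and both hooks stand within 0.08 rad of upright, home over their pins; all at rest (all of step 4 and x of tin_center in the frame of box between -0.06 and 0.06 m and y of tin_center in the frame of box between -0.012 and 0.108 m and z of tin_center in the frame of box between 0.012 and 0.03 m and angle between tin_center's own z axis and vertical below 0.2 rad and linear speed of tin below 0.02 m/s); the robot touches nothing.
It fails at once if the tin is dropped into the box (moves faster than 0.8 m/s inside it) (x of tin_center in the frame of box between -0.08 and 0.08 m and y of tin_center in the frame of box between -0.13 and 0.13 m and z of tin_center in the frame of box below 0.07 m and linear speed of tin above 0.8 m/s).
It fails at once if the lid is slammed (faster than 4 rad/s in its last 0.3 rad) (value of joint lid below 0.3 rad and velocity of joint lid below -4 rad/s).
It fails at once if a bystander is moved by more than 30 mm (distance of any of tape, water_pot, medium_jar, paint0, paint1, paint2 from where it was at the start of the episode above 0.03 m).
It also fails if it takes over 72 s, if anything falls off the work surface, if the arm or the gripper's body presses on something with over 40 N, if the wrist force passes 120 N, or if a joint passes its speed limit or range.

### The arm

A 6-joint arm with a two-finger parallel gripper is mounted at the origin on the work surface. World frame = base frame: x ahead of the robot, y to its left, z up, the work surface at z = 0. Lengths are in mm, angles in rad, forces in N, time in s.
With the tool pointing down it reaches from about 275 to 1000 mm from the base axis. Payload 8.4 kg.
Tool frame: the origin (TCP) lies on the mounting face of the last link; the fingertips stand 173 mm ahead of it and the grasp point (between the pads) lies 155 mm ahead of it; z points along the fingers, y is the line along which they close (so a half turn about z gives the same grasp; the last joint's range is limited). The gripper opens to 85 mm and grips with 20 to 120 N. Pads are 22 mm wide; open, the fingers measure 114 mm over their backs; the gripper's body (76 mm by 85 mm) begins 54 mm behind the grasp point. The pads swing forward as they close: fully open they stand 13 mm farther back than shut.
Start: joints at [1.165, 0.353, 1.633, -0, 1.155, -0.002], TCP at [245.572, 574.738, 404.681] pointing down, gripper open.
Joint ranges: [-2.63, 2.63], [-0.92, 2.1], [0.06, 2.66], [-1.3, 4.44], [0, 2.69], [-3.02, 3.02]. Speed limits (rad/s): [2.22, 2.22, 2.79, 3.14, 3.14, 3.14].

### API

Orientations are given as [roll, pitch, yaw] about the fixed x, y, z axes, in that order (R = Rz(yaw) Ry(pitch) Rx(roll)).
In Python, from rig import r gives the robot as it stands.
- The arm moves only by the tool apply_moves, never from a script. Its argument "deltas" is a list of rows, each an object with "claw": the gripper command: -1 is fully open, 1 is shut, values between are in proportion; "delta_pos": the shift along the tool's x, y, z in cm, a list of three; "yaw": the turn about the tool's z in rad. In form: [{"claw": claw, "delta_pos": [tx, ty, tz], "yaw": yaw}, ...]. A call has 1 to 8 rows; each row shifts and turns the commanded pose from where the row before left it, along the tool's axes as they then stand; what a row does not reach is not made up. A row lasts 1/8 s, in which the tool goes at most 62.5 mm and 10.7 degrees, less where a joint would pass 70% of its speed; a pose out of reach is approached as far as the arm can. A call with a gripper value outside its range is refused whole. The fingers move at their own pace and stop on an object; "grip_force" is the grip in N (left out, the last holds). Time passes only in rows, so rows that do not move let the fingers close. It gives the time, the measured TCP pose, the force, the opening and the grip force at its end, in the units of the state.
- r.sense(): the state, without advancing time (a new reading comes with each control period).
- r.grab_frame(name): name is "scene" or "top"; returns a dict with "img" (480x640x3 uint8, blue, green, red), "z_map" (480x640 float32, mm along the optical axis (not along the pixel's ray), 0 where there is no reading), "fx", "fy", "cx", "cy" (pixels), "dist" ([k1, k2, p1, p2, k3] as OpenCV has them; the pictures are not rectified), "eye" and "rotation" of the camera in the world. Camera axes: x right, y up, looking along -z (the intrinsics and any distortion apply to the point x, -y, -z); pixel columns grow to the right and rows downward; lengths in mm; the calibration is good to about 2 mm. A picture is of the moment at which its call begins.
- r.sign_off(): hands the job in; it is judged then, once.
The state is a dict: "clock": time; "qpos": joint angles; "qvel": joint speeds; "joint_efforts": joint torques, N m; "eef_pos": TCP position; "tcp_rot": TCP orientation; "contact_force": force on the tool from outside, world axes, zero at the start; "wrist_torque": the same for the moment, N m; "opening": opening from 0.0 (shut) to 1.0 (fully open); "grasp_force": force on a finger pad.
Only numpy, scipy, OpenCV 4.12 (cv2) and the standard library are available. Lean on these libraries where they do the work, as an engineer would, in place of code of your own. Each camera call takes 0.05 s, during which the arm holds its last target. There are 200 camera calls.

## Working session

There is one attempt and no reset: what is moved stays moved. The work goes in short steps, Python scripts to look and compute and a tool call to move; the robot and the scene stay as the last step left them, time stands still between calls to the robot, and variables do not carry over. Pictures are saved under pics/ and viewed, at most 10 in all, crops included, and the job is handed in when it is done.

Besides the shell and the picture viewer there is one more tool, called after "Request:" as name([rows], argument=value, ...), one row to a line, values as JSON. apply_moves: Moves the arm, as the interface text tells. Its arguments: {"type":"object","properties":{"deltas":{"type":"array"},"grip_force":{"type":"number"}},"required":["deltas"]}

```bash
ls; mkdir -p pics; cat > h.py <<'E'
import numpy as np, cv2
from rig import r
def cloud(f):
    z=f["z_map"]; h,w=z.shape
    u,v=np.meshgrid(np.arange(w),np.arange(h))
    K=np.array([[f["fx"],0,f["cx"]],[0,f["fy"],f["cy"]],[0,0,1.]])
    p=cv2.undistortPoints(np.stack([u,v],-1).reshape(-1,1,2).astype(np.float64),K,np.array(f["dist"],float)).reshape(h,w,2)
    c=np.stack([p[...,0]*z,-p[...,1]*z,-z],-1)
    P=c@np.array(f["rotation"]).T+np.array(f["eye"]); P[z==0]=np.nan
    return P
E
python3 - <<'E'
from h import *
print(r.sense())
for n in("scene","top"):
    f=r.grab_frame(n); cv2.imwrite(f"pics/{n}0.png",f["img"]); np.save(n+"0.npy",cloud(f)); print(n,f["eye"],f["rotation"],f["fx"])
E
```

```text
pics
{'clock': 0.0, 'qpos': array([ 1.16456428e+00,  3.53675164e-01,  1.63413864e+00, -2.92728858e-05,
        1.15517402e+00, -2.40717679e-03]), 'qvel': array([ 0.00101382, -0.00020824,  0.00029374,  0.00046611, -0.00081313,
        0.00111494]), 'joint_efforts': array([-2.49289456e-03, -6.05258203e+01, -3.42064834e+01, -2.32766024e-04,
        9.45091975e-03,  2.68724392e-06]), 'eef_pos': array([245.50401282, 574.51337147, 403.94270191]), 'tcp_rot': array([-3.14019742e+00,  2.34057365e-05,  2.73777964e+00]), 'contact_force': array([ 0.13172488, -0.5211351 , -0.60393136]), 'wrist_torque': array([-0.03158548,  0.0057814 , -0.06593669]), 'grasp_force': 0.0, 'opening': 1.0011568213720554}Traceback (most recent call last):
  File "<stdin>", line 4, in <module>
  File "h.py", line 9, in cloud
    P=c@np.array(f["rotation"]).T+np.array(f["eye"]); P[z==0]=np.nan
      ~~~~~~~~~~~~~~~~~~~~~~~~~~~^~~~~~~~~~~~~~~~~~~
ValueError: operands could not be broadcast together with shapes (480,640) (3,)
```

View pics/scene0.png

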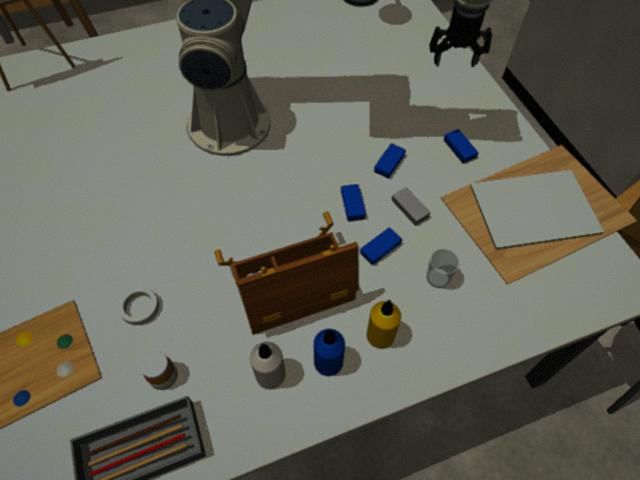

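The scene view (from behind the box) shows the box's lid at (300,290), knobs at (222,257) and (326,222), the steel tin at (410,205) among blue ones, and the pot at (442,268). The rotation comes as a 3-vector, so I'll convert it as rpy.

```bash
sed -i 's/c@np.array(f\["rotation"\]).T/c@Rotation.from_euler("xyz",f["rotation"]).as_matrix().T/; 1a from scipy.spatial.transform import Rotation' h.py
python3 - <<'E'
from h import *
for n in("scene","top"):
    f=r.grab_frame(n); cv2.imwrite(f"pics/{n}0.png",f["img"]); P=cloud(f); np.save(n+"0.npy",P); print(n,f["eye"],f["rotation"],f["fx"])
    if n=="scene":
        for u,v in((410,205),(326,222),(222,257),(442,268),(300,290),(250,350),(100,230),(300,430)): print(u,v,P[v,u].round(0))
    else: print(P[::80,::80].round(0).tolist())
E
```

```text
scene [1164.73607046 -152.78078013 1180.87885598] [ 0.55943687 -0.00491096  1.20201795] 530.4004095936556
410 205 [478. 365.  25.]
326 222 [493. 118.  97.]
222 257 [ 488. -146.   80.]
442 268 [674. 361.  11.]
300 290 [671. -12. 151.]
250 350 [ 703. -151.    3.]
100 230 [ 241. -423.   -5.]
300 430 [ 911. -103.    2.]
top [ 346.48587603  124.95927667 1941.15788316] [ 0.10769924 -0.0114108  -1.57459302] 616.1522294482845
[[[1809.0, 1560.0, -749.0], [1793.0, 1164.0, -746.0], [1786.0, 783.0, -751.0], [1779.0, 408.0, -748.0], [1778.0, 35.0, -747.0], [1781.0, -340.0, -746.0], [1790.0, -720.0, -747.0], [1802.0, -1112.0, -746.0]], [[1415.0, 1536.0, -771.0], [1396.0, 1140.0, -748.0], [1400.0, 774.0, -775.0], [1384.0, 401.0, -741.0], [1389.0, 37.0, -756.0], [1198.0, -246.0, -259.0], [1387.0, -695.0, -733.0], [1404.0, -1086.0, -758.0]], [[905.0, 1256.0, -277.0], [833.0, 846.0, -6.0], [828.0, 579.0, 5.0], [827.0, 321.0, 4.0], [827.0, 63.0, -2.0], [827.0, -195.0, -0.0], [826.0, -455.0, 11.0], [831.0, -728.0, -1.0]], [[599.0, 1224.0, -248.0], [567.0, 824.0, 24.0], [567.0, 570.0, 18.0], [567.0, 318.0, 8.0], [566.0, 65.0, 9.0], [567.0, -191.0, -5.0], [568.0, -453.0, -16.0], [565.0, -710.0, 8.0]], [[301.0, 1454.0, -738.0], [315.0, 825.0, -2.0], [316.0, 569.0, -2.0], [316.0, 317.0, 1.0], [315.0, 66.0, -1.0], [314.0, -185.0, 1.0], [311.0, -440.0, -0.0], [308.0, -699.0, 7.0]], [[-51.0, 1454.0, -761.0], [66.0, 817.0, 7.0], [171.0, 402.0, 722.0], [70.0, 315.0, 10.0], [69.0, 68.0, 11.0], [65.0, -182.0, -4.0], [61.0, -436.0, -4.0], [55.0, -694.0, -0.0]]]
```

View pics/top0.png

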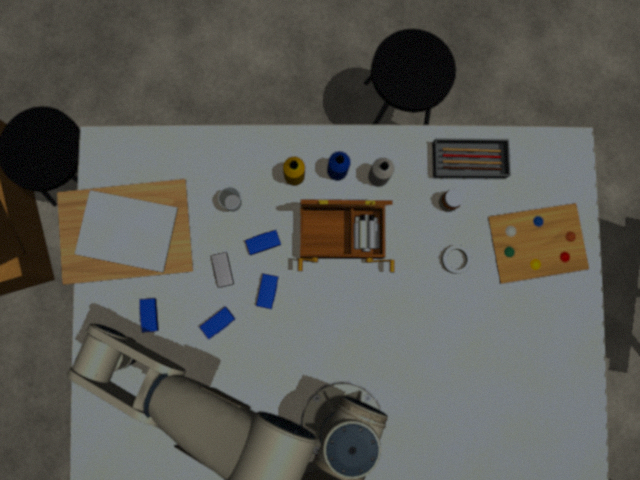

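```bash
cat >> h.py <<'E'
def ray(f,uv,h):
    "pixels -> world points on plane z=h"
    K=np.array([[f["fx"],0,f["cx"]],[0,f["fy"],f["cy"]],[0,0,1.]])
    p=cv2.undistortPoints(np.array(uv,float).reshape(-1,1,2),K,np.array(f["dist"],float)).reshape(-1,2)
    d=np.c_[p[:,0],-p[:,1],-np.ones(len(p))]@Rotation.from_euler("xyz",f["rotation"]).as_matrix().T
    e=np.array(f["eye"]); return e+d*((h-e[2])/d[:,2])[:,None]
def rect(f,u0,v0,m,h):
    "minAreaRect in world of mask component at pixel"
    n,l,_,_=cv2.connectedComponentsWithStats(m.astype(np.uint8)); k=l==l[v0,u0]
    vs,us=np.nonzero(k); W=ray(f,np.c_[us,vs],h)[:,:2]
    return len(us),cv2.minAreaRect(W.astype(np.float32))
E
python3 - <<'E'
from h import *
T=r.grab_frame("top"); S=r.grab_frame("scene")
for n,f,u,v in(("top",T,222,269),("scene",S,410,205)):
    c=f["img"][v-4:v+5,u-4:u+5].reshape(-1,3).mean(0); print(n,c, f["img"][v,u+25 if n=="top" else u+40])
    d=np.abs(f["img"].astype(float)-c).max(-1)<18
    print(rect(f,u,v,d,28))
t=T["img"][185:285,280:400]; s=S["img"][205:340,205:370]
t=cv2.resize(t,(480,400),interpolation=cv2.INTER_CUBIC); s=cv2.resize(s,(489,400),interpolation=cv2.INTER_CUBIC)
cv2.imwrite("pics/c1.png",cv2.resize(np.hstack([t,s]),None,fx=.8,fy=.8))
cv2.imwrite("pics/t2.png",cv2.resize(T["img"][190:280,285:405],(800,600),interpolation=cv2.INTER_CUBIC))
P=np.load("scene0.npy")
# lid outer face plane
q=P[262:310,255:345].reshape(-1,3); q=q[~np.isnan(q).any(1)]
m=q.mean(0); n=np.linalg.svd(q-m)[2][2]; print("lid",m,n*np.sign(n[0]))
for u,v in((326,222),(330,215),(222,257),(219,253)):print(P[v,u])
E
```

```text
top [111.88888889 110.30864198 110.91358025] [127 124 119]
(85160, ((373.75836181640625, 1.43341064453125), (1676.047607421875, 1128.771728515625), 89.94091033935547))
scene [ 98.0617284  101.4691358  102.91358025] [ 59 102 138]
(568, ((484.6693115234375, 365.0827941894531), (118.59374237060547, 61.16025161743164), 14.497108459472656))
lid [661.02733991  -8.38351319 150.26305794] [ 0.92817763 -0.28699515 -0.23689676]
[493.3448878  117.8827      96.93604948]
[418.2676329  159.45029696   3.57555133]
[ 487.7477638  -146.33551701   79.97501155]
[ 473.1970774  -150.0931887    77.98031444]
```

View pics/t2.png

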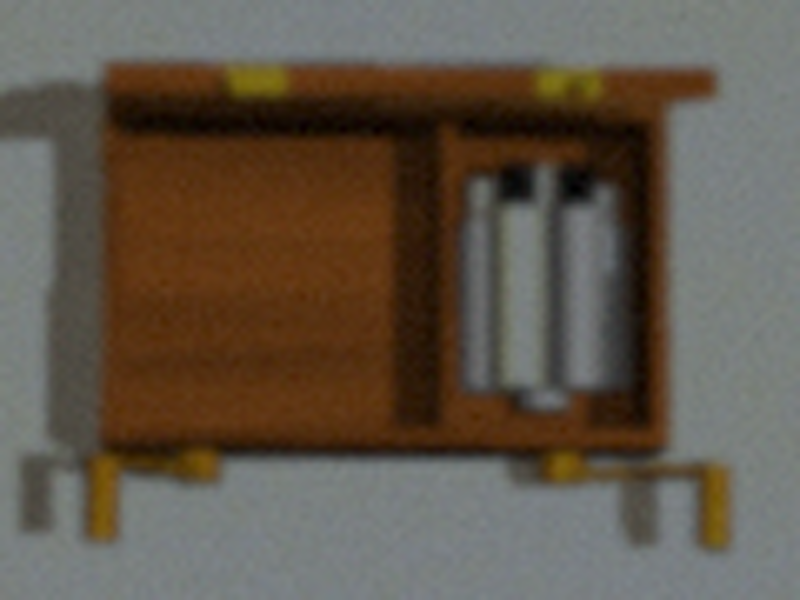

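The top crop shows the box's front rim from crop (103,445) to (665,450), the rear lid edge at y≈65–100, and the knobs at (101,500) and (715,508). Next: box frame, tin and knob positions.

```bash
python3 - <<'E'
from h import *
T=r.grab_frame("top"); S=r.grab_frame("scene")
px=lambda c:np.array(c)/6.6667-.5+.07+[285,190]
C=ray(T,px([(103,445),(665,450),(665,110),(107,65),(717,68)]),75); print("rim FL FR RR(lid edges)",C.round(1).tolist())
v=C[0]-C[1]; print("width",np.linalg.norm(v[:2]),"yaw",np.arctan2(-v[0],v[1]))
print("lid edge pts at 230", ray(T,px([(107,65),(717,68)]),232).round(1).tolist())
for h in(70,80,90,100): print("knobs",h,ray(T,px([(101,500),(715,508)]),h)[:,:2].round(1).tolist())
# tin: segment by saturation+brightness relative table
for n,f,u,v in(("top",T,222,269),("scene",S,410,205)):
    w=40; i=cv2.GaussianBlur(f["img"][v-w:v+w,u-w:u+w],(3,3),0).astype(float)
    print(i[w,w],i[5,40],i[w,w-30:w+31:3].mean(-1).round())
    for th in(6,10,14):
        pass
    cv2.imwrite(f"pics/tin_{n}.png",i.astype(np.uint8))
a=cv2.resize(T["img"][240:300,190:250],(400,400),interpolation=cv2.INTER_CUBIC)
b=cv2.resize(S["img"][175:235,380:440],(400,400),interpolation=cv2.INTER_CUBIC)
b2=cv2.resize(S["img"][205:265,205:355],(800,200*8//5),interpolation=cv2.INTER_CUBIC)[:200*8//5]
o=np.vstack([np.hstack([a,b]),cv2.resize(S["img"][205:235+10,205:345],(800,200))]) 
cv2.imwrite("pics/mix.png",cv2.convertScaleAbs(o,alpha=1.5))
E
```

```text
rim FL FR RR(lid edges) [[509.2, 128.5, 75.0], [506.1, -128.4, 75.0], [663.5, -131.2, 75.0], [684.8, 126.2, 75.0], [683.2, -155.7, 75.0]]
width 256.91511431865206 yaw -0.011951454519345555
lid edge pts at 230 [[656.4, 126.1, 232.0], [654.9, -132.1, 232.0]]
knobs 70 [[484.4, 129.4], [479.8, -151.7]]
knobs 80 [[483.7, 129.4], [479.1, -150.2]]
knobs 90 [[482.9, 129.4], [478.4, -148.7]]
knobs 100 [[482.2, 129.4], [477.6, -147.3]]
[112. 110. 111.] [123. 128. 122.] [ 98. 125. 125. 125. 126. 125. 125.  81. 106. 108. 111. 113. 108. 103.
 126. 126. 127. 126. 126. 126. 127.]
[ 98. 102. 104.] [131. 143. 137.] [138. 139. 138. 137. 139. 107.  40.  64. 101. 102. 101. 103. 101.  99.
 103. 129. 136. 136. 136. 138. 136.]
```

View pics/mix.png

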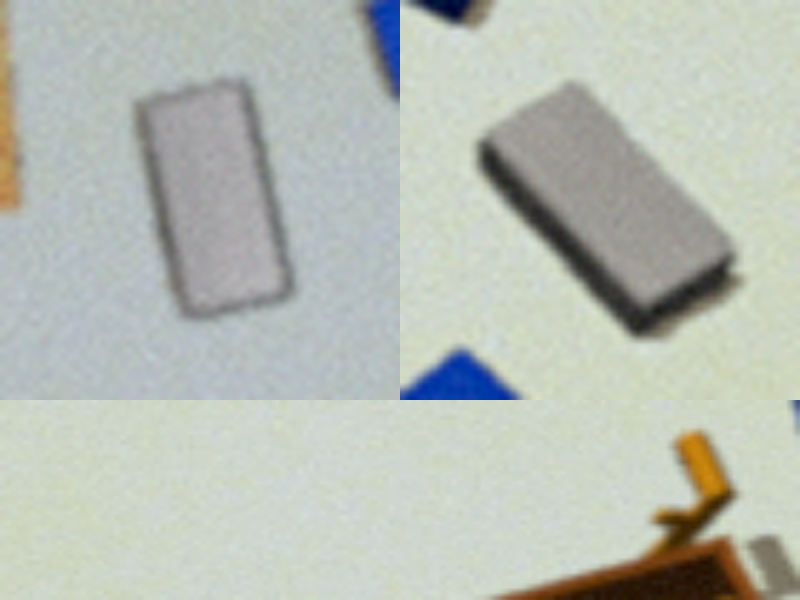

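```bash
python3 - <<'E'
from h import *
T=r.grab_frame("top"); S=r.grab_frame("scene")
for f,c,o in((T,[(135,100),(245,80),(295,295),(187,318)],(190,240)),(S,[(82,143),(172,82),(335,250),(240,312)],(380,175))):
    W=ray(f,np.array(c)/6.6667-.43+o,28)[:,:2]; print(W.round(1).tolist(),W.mean(0).round(1))
    for a,b in((0,3),(1,2),(0,1),(3,2)):
        d=W[a]-W[b]; print(np.linalg.norm(d).round(1),np.arctan2(d[1],d[0]).round(3))
P=np.load("top0.npy")
# bystanders near the box
for n,(u,v) in dict(tape=(454,259),pot=(230,199),jar=(449,200),blue1=(262,242),blue2=(266,291)).items(): print(n,ray(T,[(u,v)],25)[0][:2].round())
E
```

```text
[[519.4, 409.9], [528.7, 358.4], [428.1, 334.2], [417.5, 384.4]] [473.4 371.7]
105.0 0.245
103.5 0.237
52.3 1.749
51.4 1.779
[[435.7, 331.5], [420.7, 379.0], [519.4, 402.8], [532.5, 354.5]] [477.1 367. ]
99.6 -2.908
101.5 -2.904
49.8 -1.266
50.1 -1.305
tape [ 503. -356.]
pot [696. 349.]
jar [ 692. -345.]
blue1 [559. 247.]
blue2 [406. 234.]
```

Request:
apply_moves([
  {"claw": -1, "delta_pos": [-4.86, -1.64, 1.5], "yaw": 0},
  {"claw": -1, "delta_pos": [-4.86, -1.64, 1.5], "yaw": 0},
  {"claw": -1, "delta_pos": [-4.86, -1.64, 1.5], "yaw": 0},
  {"claw": -1, "delta_pos": [-4.86, -1.64, 1.5], "yaw": 0},
  {"claw": -1, "delta_pos": [-4.86, -1.64, 1.5], "yaw": 0},
  {"claw": -1, "delta_pos": [-4.86, -1.64, 1.5], "yaw": 0},
  {"claw": -1, "delta_pos": [0, 0, 0], "yaw": -0.16},
  {"claw": -1, "delta_pos": [0, 0, 0], "yaw": -0.16},
])

```text
clock: 1.45
eef_pos: [475.7, 368.9, 314.4]
tcp_rot: [-3.141, -0.0, 3.061]
contact_force: [-0.4, 0.5, -0.4]
opening: 0.997
grasp_force: 0.0
```

Request:
apply_moves([
  {"claw": -1, "delta_pos": [0, 0, 0], "yaw": -0.16},
  {"claw": -1, "delta_pos": [0, 0, 0], "yaw": -0.16},
  {"claw": -1, "delta_pos": [0, 0, 0], "yaw": 0},
  {"claw": -1, "delta_pos": [0, 0, 0], "yaw": 0},
])

```text
clock: 1.95
eef_pos: [475.1, 369.7, 314.7]
tcp_rot: [3.142, 0.0, -2.909]
contact_force: [0.0, 0.2, -0.4]
opening: 0.998
grasp_force: 0.0
```

```bash
cat >> h.py <<'E'
def plan(target,yaw=None):
    "world target of TCP -> shift in tool axes (cm) from the measured pose, and tool yaw"
    s=r.sense(); R=Rotation.from_euler("xyz",s["tcp_rot"])
    print("t",round(s["clock"],2),"at",s["eef_pos"].round(1),"rpy",s["tcp_rot"].round(3),"F",s["contact_force"].round(1),"open",round(s["opening"],3),"g",s["grasp_force"])
    print(" tool shift cm",(R.inv().apply(np.array(target)-s["eef_pos"])/10).round(2), "yaw", None if yaw is None else round(((s["tcp_rot"][2]-yaw)+np.pi)%(2*np.pi)-np.pi,3))
E
python3 -c "
from h import *
plan([475.2,369.3,177],3.382)
f=r.grab_frame('top'); cv2.imwrite('pics/t3.png',cv2.convertScaleAbs(cv2.resize(f['img'][220:320,170:290],(720,600),interpolation=cv2.INTER_CUBIC),alpha=1.4))"
```

```text
t 1.95 at [475.1 369.7 314.7] rpy [ 3.142  0.    -2.909] F [ 0.   0.2 -0.4] open 0.998 g 0.0
 tool shift cm [-0.   -0.04 13.77] yaw -0.008
```

Request:
apply_moves([
  {"claw": -1, "delta_pos": [0, 0, 5], "yaw": 0},
  {"claw": -1, "delta_pos": [0, 0, 5], "yaw": 0},
  {"claw": -1, "delta_pos": [0, 0, 2.5], "yaw": 0},
  {"claw": -1, "delta_pos": [0, 0, 1.07], "yaw": 0},
  {"claw": -1, "delta_pos": [0, 0, 0], "yaw": 0},
  {"claw": -1, "delta_pos": [0, 0, 0], "yaw": 0},
])

```text
clock: 2.75
eef_pos: [475.6, 370.1, 180.2]
tcp_rot: [3.141, 0.002, -2.906]
contact_force: [-0.1, 0.6, -0.4]
opening: 0.999
grasp_force: 0.0
```

Request:
apply_moves([
  {"claw": 0.6, "delta_pos": [0, 0, 0], "yaw": 0},
  {"claw": 0.6, "delta_pos": [0, 0, 0], "yaw": 0},
  {"claw": 0.6, "delta_pos": [0, 0, 0], "yaw": 0},
  {"claw": 0.6, "delta_pos": [0, 0, 0], "yaw": 0},
  {"claw": 0.6, "delta_pos": [0, 0, 0], "yaw": 0},
  {"claw": 0.6, "delta_pos": [0, 0, 0], "yaw": 0},
], grip_force=50)

```text
clock: 3.5
eef_pos: [475.3, 369.9, 180.0]
tcp_rot: [3.141, 0.001, -2.906]
contact_force: [-1.6, 0.3, 5.7]
opening: 0.576
grasp_force: 52.3
```

Request:
apply_moves([
  {"claw": 0.6, "delta_pos": [0, 0, -3], "yaw": 0},
  {"claw": 0.6, "delta_pos": [0, 0, -5], "yaw": 0},
  {"claw": 0.6, "delta_pos": [0, 0, -5], "yaw": 0},
  {"claw": 0.6, "delta_pos": [0, 0, -3], "yaw": 0},
  {"claw": 0.6, "delta_pos": [0, 0, 0], "yaw": 0.123},
  {"claw": 0.6, "delta_pos": [0, 0, 0], "yaw": 0.124},
  {"claw": 0.6, "delta_pos": [0, 0, 0], "yaw": 0},
  {"claw": 0.6, "delta_pos": [0, 0, 0], "yaw": 0},
])

```text
clock: 4.5
eef_pos: [474.9, 369.6, 338.8]
tcp_rot: [-3.141, -0.0, 3.133]
contact_force: [0.5, 0.4, -2.1]
opening: 0.574
grasp_force: 52.8
```

```bash
python3 -c "
from h import *
plan([576,49,340],3.1306)"
```

```text
t 4.5 at [474.9 369.6 338.8] rpy [-3.141 -0.     3.133] F [ 0.5  0.4 -2.1] open 0.574 g 52.84639656543732
 tool shift cm [-10.37 -31.98  -0.11] yaw 0.003
```

Request:
apply_moves([
  {"claw": 0.6, "delta_pos": [-1.3, -4, 0], "yaw": 0},
  {"claw": 0.6, "delta_pos": [-1.3, -4, 0], "yaw": 0},
  {"claw": 0.6, "delta_pos": [-1.3, -4, 0], "yaw": 0},
  {"claw": 0.6, "delta_pos": [-1.3, -4, 0], "yaw": 0},
  {"claw": 0.6, "delta_pos": [-1.3, -4, 0], "yaw": 0},
  {"claw": 0.6, "delta_pos": [-1.3, -4, 0], "yaw": 0},
  {"claw": 0.6, "delta_pos": [-1.3, -4, 0], "yaw": 0},
  {"claw": 0.6, "delta_pos": [-1.27, -3.98, 0], "yaw": 0},
])

```text
clock: 5.5
eef_pos: [575.6, 47.4, 338.9]
tcp_rot: [-3.142, -0.0, 3.133]
contact_force: [-0.4, 0.3, -1.7]
opening: 0.573
grasp_force: 52.9
```

Request:
apply_moves([
  {"claw": 0.6, "delta_pos": [0, 0, 0], "yaw": 0},
  {"claw": 0.6, "delta_pos": [0, 0, 0], "yaw": 0},
  {"claw": 0.6, "delta_pos": [0, 0, 0], "yaw": 0},
])

```text
clock: 5.88
eef_pos: [575.0, 49.7, 338.9]
tcp_rot: [3.141, -0.0, 3.132]
contact_force: [0.3, -0.2, -2.1]
opening: 0.571
grasp_force: 52.9
```

```bash
python3 -c "
from h import *
plan([576,49,190],3.1306)
f=r.grab_frame('scene'); P=cloud(f); np.save('s1.npy',P); cv2.imwrite('pics/s1.png',cv2.convertScaleAbs(cv2.resize(f['img'][120:340,180:460],(760,597),interpolation=cv2.INTER_CUBIC),alpha=1.4))"
```

```text
t 5.88 at [575.   49.7 338.9] rpy [ 3.141 -0.     3.132] F [ 0.3 -0.2 -2.1] open 0.571 g 52.94124484062195
 tool shift cm [-0.11 -0.08 14.89] yaw 0.002
```

View pics/s1.png

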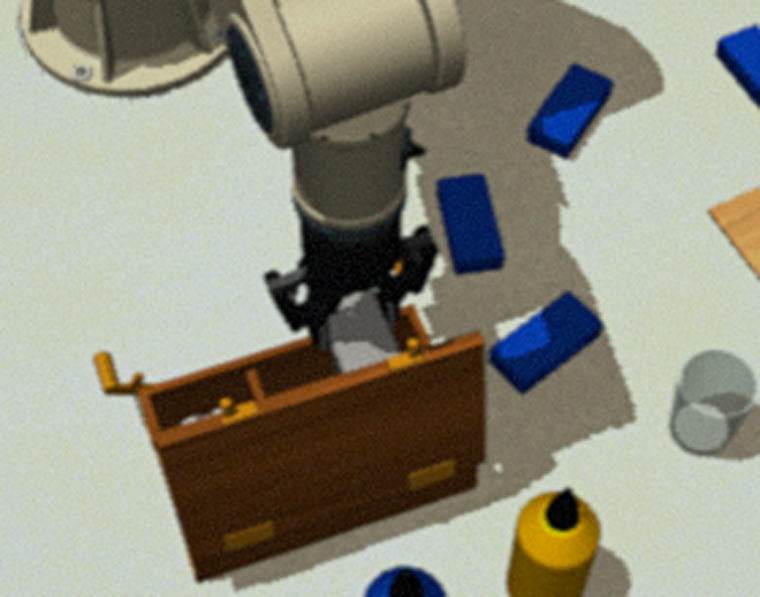

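The tin hangs in the gripper (350,330) above the empty compartment, clear of the lid. Lowering.

Request:
apply_moves([
  {"claw": 0.6, "delta_pos": [-0.1, -0.08, 3], "yaw": 0},
  {"claw": 0.6, "delta_pos": [0, 0, 3], "yaw": 0},
  {"claw": 0.6, "delta_pos": [0, 0, 3], "yaw": 0},
  {"claw": 0.6, "delta_pos": [0, 0, 2.5], "yaw": 0},
  {"claw": 0.6, "delta_pos": [0, 0, 1.5], "yaw": 0},
  {"claw": 0.6, "delta_pos": [0, 0, 1], "yaw": 0},
  {"claw": 0.6, "delta_pos": [0, 0, 0.4], "yaw": 0},
  {"claw": 0.6, "delta_pos": [0, 0, 0], "yaw": 0},
])

```text
clock: 6.92
eef_pos: [576.5, 48.0, 195.3]
tcp_rot: [3.142, 0.0, 3.131]
contact_force: [0.4, -0.3, -1.8]
opening: 0.573
grasp_force: 52.9
```

Request:
apply_moves([
  {"claw": 0.6, "delta_pos": [0, 0, 0.2], "yaw": 0},
  {"claw": 0.6, "delta_pos": [0, 0, 0.2], "yaw": 0},
  {"claw": 0.6, "delta_pos": [0, 0, 0.1], "yaw": 0},
  {"claw": 0.6, "delta_pos": [0, 0, 0], "yaw": 0},
])

```text
clock: 7.42
eef_pos: [576.3, 47.9, 189.9]
tcp_rot: [-3.142, -0.0, 3.131]
contact_force: [-0.0, 0.4, -2.9]
opening: 0.575
grasp_force: 52.9
```

Request:
apply_moves([
  {"claw": 0.6, "delta_pos": [0, 0, 0.1], "yaw": 0},
  {"claw": 0.6, "delta_pos": [0, 0, 0.1], "yaw": 0},
  {"claw": 0.6, "delta_pos": [0, 0, 0], "yaw": 0},
])

```text
clock: 7.8
eef_pos: [576.3, 48.0, 188.0]
tcp_rot: [3.142, 0.0, 3.131]
contact_force: [0.9, 0.7, 0.1]
opening: 0.573
grasp_force: 53.0
```

Request:
apply_moves([
  {"claw": 0.6, "delta_pos": [0, 0, 0.05], "yaw": 0},
  {"claw": 0.2, "delta_pos": [0, 0, 0], "yaw": 0},
  {"claw": -0.2, "delta_pos": [0, 0, 0], "yaw": 0},
  {"claw": -0.7, "delta_pos": [0, 0, 0], "yaw": 0},
  {"claw": -0.7, "delta_pos": [0, 0, 0], "yaw": 0},
  {"claw": -0.7, "delta_pos": [0, 0, 0], "yaw": 0},
  {"claw": -0.7, "delta_pos": [0, 0, 0], "yaw": 0},
])

```text
clock: 8.68
eef_pos: [576.3, 48.0, 187.5]
tcp_rot: [3.142, 0.0, 3.131]
contact_force: [0.1, -0.1, 0.3]
opening: 0.849
grasp_force: 0.0
```

Request:
apply_moves([
  {"claw": -0.7, "delta_pos": [0, 0, -2], "yaw": 0},
  {"claw": -0.7, "delta_pos": [0, 0, -4], "yaw": 0},
  {"claw": -0.7, "delta_pos": [0, 0, -5], "yaw": 0},
  {"claw": -0.7, "delta_pos": [0, 0, -5], "yaw": 0},
  {"claw": -0.7, "delta_pos": [0, 0, -5], "yaw": 0},
  {"claw": -0.7, "delta_pos": [0, 0, -5], "yaw": 0},
  {"claw": 0.9, "delta_pos": [0, 0, 0], "yaw": 0},
  {"claw": 0.9, "delta_pos": [0, 0, 0], "yaw": 0},
])

```text
clock: 9.68
eef_pos: [575.8, 47.9, 448.1]
tcp_rot: [3.142, 0.001, 3.131]
contact_force: [-0.1, 0.6, -0.5]
opening: 0.433
grasp_force: 0.0
```

```bash
python3 -c "
from h import *
plan([730,-2,450],3.1306)
f=r.grab_frame('scene'); P=cloud(f)
o=f['img'][160:340,200:380]
cv2.imwrite('pics/s2.png',cv2.convertScaleAbs(cv2.resize(o,(600,600),interpolation=cv2.INTER_CUBIC),alpha=1.5))
q=P[268:305,258:340].reshape(-1,3); q=q[~np.isnan(q).any(1)]; q=q[np.abs(q[:,0]-np.median(q[:,0]))<40]
m=q.mean(0); n=np.linalg.svd(q-m)[2][2]; print('lid',m,n*np.sign(n[0]),len(q))
"
```

```text
t 9.68 at [575.8  47.9 448.1] rpy [3.142e+00 1.000e-03 3.131e+00] F [-0.1  0.6 -0.5] open 0.433 g 0.0
 tool shift cm [-15.48  -4.82  -0.18] yaw 0.0
lid [667.88540689 -11.52757336 162.22285459] [ 0.9907468  -0.01426761  0.13497115] 2998
```

View pics/s2.png

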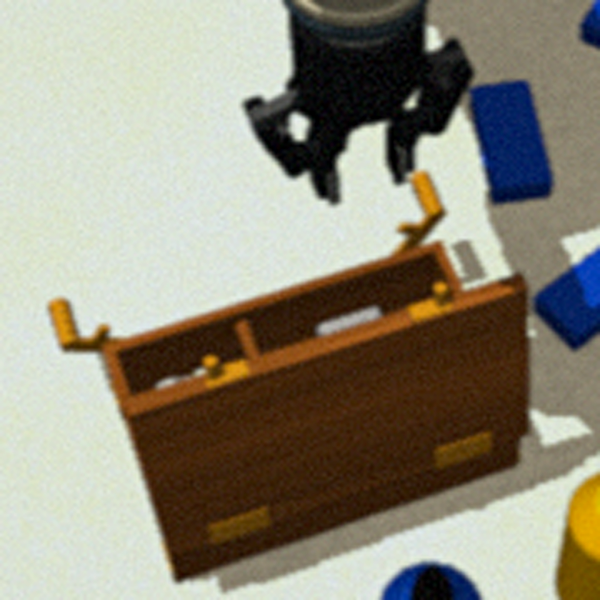

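The tin lies in the compartment (350,320), and the lid is at about 1.436 rad. Next I close the fingers and go behind the lid.

Request:
apply_moves([
  {"claw": 1, "delta_pos": [-4.3, -1.6, 0], "yaw": 0},
  {"claw": 1, "delta_pos": [-4.3, -1.6, 0], "yaw": 0},
  {"claw": 1, "delta_pos": [-4.3, -1.6, 0], "yaw": 0},
  {"claw": 1, "delta_pos": [0, 0, 0], "yaw": 0},
  {"claw": 1, "delta_pos": [0, 0, 3.5], "yaw": 0},
  {"claw": 1, "delta_pos": [0, 0, 3.4], "yaw": 0},
  {"claw": 1, "delta_pos": [0, 0, 0], "yaw": 0},
  {"claw": 1, "delta_pos": [0, 0, 0], "yaw": 0},
])

```text
clock: 10.72
eef_pos: [704.6, -1.1, 379.4]
tcp_rot: [3.142, 0.0, 3.131]
contact_force: [-0.3, -0.5, 0.5]
opening: 0.004
grasp_force: 0.0
```

```bash
python3 -c "
from h import *
plan([705,-2,379],3.1306)
p=r.sense()['eef_pos']
for k,th in enumerate(np.r_[1.436,np.arange(1.35,-.01,-.09)]):
    x=667.5-130*np.cos(th)+14*np.sin(th)+11; z=75+130*np.sin(th)+14*np.cos(th)+173
    print(round(th,2),round(x,1),round(z,1),'tool cm',((p[0]-x)/10).round(2),((p[2]-z)/10).round(2)); p=[x,0,z]
"
```

```text
t 10.72 at [704.6  -1.1 379.4] rpy [3.142 0.    3.131] F [-0.3 -0.5  0.5] open 0.004 g 0.0
 tool shift cm [-0.04 -0.09  0.04] yaw 0.0
1.44 674.9 378.7 tool cm 2.97 0.07
1.35 663.7 377.9 tool cm 1.12 0.08
1.26 652.1 376.1 tool cm 1.16 0.19
1.17 640.7 373.2 tool cm 1.14 0.29
1.08 629.6 369.3 tool cm 1.11 0.39
0.99 618.9 364.4 tool cm 1.07 0.49
0.9 608.7 358.5 tool cm 1.02 0.58
0.81 599.0 351.8 tool cm 0.97 0.67
0.72 590.0 344.2 tool cm 0.9 0.76
0.63 581.7 335.9 tool cm 0.83 0.83
0.54 574.2 326.8 tool cm 0.75 0.91
0.45 567.5 317.2 tool cm 0.67 0.97
0.36 561.8 306.9 tool cm 0.58 1.03
0.27 556.9 296.2 tool cm 0.48 1.07
0.18 553.1 285.0 tool cm 0.38 1.11
0.09 550.3 273.6 tool cm 0.28 1.14
-0.0 548.5 262.0 tool cm 0.18 1.16
```

Request:
apply_moves([
  {"claw": 1, "delta_pos": [1.5, 0, 0], "yaw": 0},
  {"claw": 1, "delta_pos": [1.47, 0, 0.1], "yaw": 0},
  {"claw": 1, "delta_pos": [1.12, 0, 0.08], "yaw": 0},
  {"claw": 1, "delta_pos": [1.16, 0, 0.19], "yaw": 0},
  {"claw": 1, "delta_pos": [1.14, 0, 0.29], "yaw": 0},
  {"claw": 1, "delta_pos": [1.11, 0, 0.39], "yaw": 0},
  {"claw": 1, "delta_pos": [0, 0, 0], "yaw": 0},
])

```text
clock: 11.6
eef_pos: [628.7, -0.6, 367.4]
tcp_rot: [-3.142, -0.002, 3.131]
contact_force: [-0.1, -0.2, -0.0]
opening: -0.005
grasp_force: 0.0
```

```bash
python3 -c "
from h import *
plan([629.6,-2,369.3],3.1306)
P=cloud(r.grab_frame('scene'))
q=P[225:310,258:340].reshape(-1,3); q=q[~np.isnan(q).any(1)]; q=q[(q[:,2]>90)&(q[:,2]<200)&(q[:,0]>590)]
for _ in range(4):
    m=q.mean(0); n=np.linalg.svd(q-m)[2][2]; q=q[np.abs((q-m)@n)<6]
print('lid',m,n*np.sign(n[0]),len(q),'angle',np.arctan2(abs(n[0]),abs(n[2])))
"
```

```text
t 11.6 at [ 6.287e+02 -6.000e-01  3.674e+02] rpy [-3.142e+00 -2.000e-03  3.131e+00] F [-0.1 -0.2 -0. ] open -0.005 g 0.0
 tool shift cm [-0.09 -0.14 -0.2 ] yaw 0.0
lid [644.59466371  -2.98814593 146.05624681] [ 0.86272782 -0.00940121  0.50558117] 3915 angle 1.040714992649383
```

Request:
apply_moves([
  {"claw": 1, "delta_pos": [1.0, 0, 0.35], "yaw": 0},
  {"claw": 1, "delta_pos": [1.02, 0, 0.58], "yaw": 0},
  {"claw": 1, "delta_pos": [0.97, 0, 0.67], "yaw": 0},
  {"claw": 1, "delta_pos": [0.9, 0, 0.76], "yaw": 0},
  {"claw": 1, "delta_pos": [0.83, 0, 0.83], "yaw": 0},
  {"claw": 1, "delta_pos": [0.75, 0, 0.91], "yaw": 0},
  {"claw": 1, "delta_pos": [0.67, 0, 0.97], "yaw": 0},
  {"claw": 1, "delta_pos": [0.58, 0, 1.03], "yaw": 0},
])

```text
clock: 12.65
eef_pos: [562.1, 0.1, 306.3]
tcp_rot: [-3.142, -0.0, 3.131]
contact_force: [0.7, -0.2, -0.3]
opening: -0.001
grasp_force: 0.5
```

Request:
apply_moves([
  {"claw": 1, "delta_pos": [0.48, 0, 1.0], "yaw": 0},
  {"claw": 1, "delta_pos": [0.38, 0, 1.0], "yaw": 0},
  {"claw": 1, "delta_pos": [0.28, 0, 1.0], "yaw": 0},
  {"claw": 1, "delta_pos": [0.18, 0, 0.8], "yaw": 0},
  {"claw": 1, "delta_pos": [0, 0, 0.5], "yaw": 0},
  {"claw": 1, "delta_pos": [0, 0, 0], "yaw": 0},
])

```text
clock: 13.4
eef_pos: [549.2, 0.3, 263.5]
tcp_rot: [-3.142, -0.001, 3.131]
contact_force: [0.3, -0.2, -0.4]
opening: -0.002
grasp_force: 0.0
```

Request:
apply_moves([
  {"claw": 1, "delta_pos": [0, 0, 0.15], "yaw": 0},
  {"claw": 1, "delta_pos": [0, 0, 0.15], "yaw": 0},
  {"claw": 1, "delta_pos": [0, 0, 0], "yaw": 0},
  {"claw": 1, "delta_pos": [0, 0, 0], "yaw": 0},
])

```text
clock: 13.9
eef_pos: [549.5, 0.2, 262.3]
tcp_rot: [3.142, 0.001, 3.131]
contact_force: [-4.3, 0.3, 13.8]
opening: -0.0
grasp_force: 7.0
```

The lid is shut, since it stops hard at 13.8 N. I'll rise, turn the fingers a quarter turn and go outside the left knob.

Request:
apply_moves([
  {"claw": 1, "delta_pos": [0, 0, -3], "yaw": 0},
  {"claw": 1, "delta_pos": [0, 0, -4], "yaw": 0},
  {"claw": 1, "delta_pos": [0, 0, 0], "yaw": 0.18},
  {"claw": 1, "delta_pos": [0, 0, 0], "yaw": 0.18},
  {"claw": 1, "delta_pos": [0, 0, 0], "yaw": 0.18},
  {"claw": 1, "delta_pos": [0, 0, 0], "yaw": 0.18},
  {"claw": 1, "delta_pos": [0, 0, 0], "yaw": 0.18},
  {"claw": 1, "delta_pos": [0, 0, 0], "yaw": 0.18},
])

```text
clock: 14.9
eef_pos: [549.4, 0.2, 331.2]
tcp_rot: [3.141, 0.0, 2.045]
contact_force: [-0.7, 0.5, 0.2]
opening: -0.001
grasp_force: 0.0
```

Request:
apply_moves([
  {"claw": 1, "delta_pos": [0, 0, 0], "yaw": 0.18},
  {"claw": 1, "delta_pos": [0, 0, 0], "yaw": 0.18},
  {"claw": 1, "delta_pos": [0, 0, 0], "yaw": 0.131},
  {"claw": 1, "delta_pos": [0, 0, 0], "yaw": 0},
  {"claw": 1, "delta_pos": [0, 0, 0], "yaw": 0},
])

```text
clock: 15.52
eef_pos: [549.4, 0.3, 331.1]
tcp_rot: [3.141, -0.0, 1.563]
contact_force: [-0.3, -0.2, 0.2]
opening: -0.0
grasp_force: 0.0
```

```bash
python3 -c "
from h import *
plan([475,175,330],1.5606)
f=r.grab_frame('scene'); P=cloud(f); q=P[195:245,255:300]
print('lid top z',np.nanmedian(q[20:],axis=(0,1)))
cv2.imwrite('pics/s3.png',cv2.convertScaleAbs(cv2.resize(f['img'][160:310,190:370],(720,600),interpolation=cv2.INTER_CUBIC),alpha=1.5))"
```

```text
t 15.53 at [5.494e+02 3.000e-01 3.311e+02] rpy [ 3.141 -0.     1.563] F [-0.3 -0.2  0.2] open -0.0 g 0.0
 tool shift cm [17.41 -7.58  0.11] yaw 0.002
lid top z [438.99969129 -10.4277092    3.80651201]
```

View pics/s3.png

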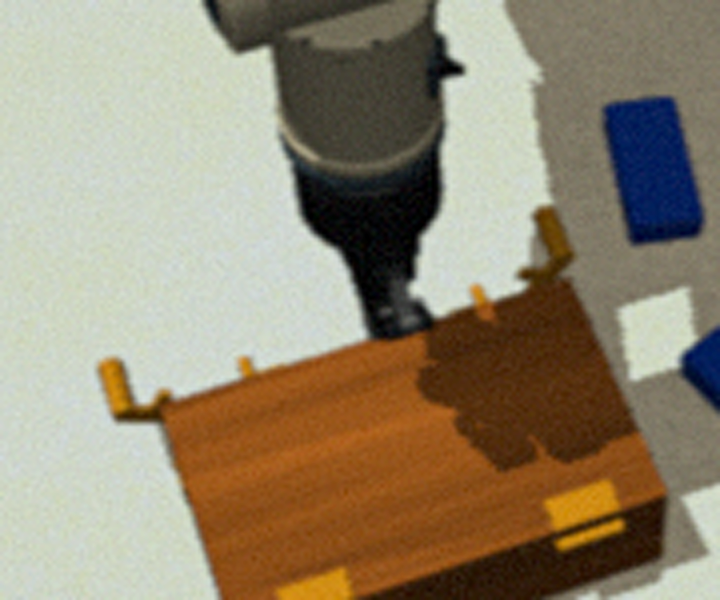

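The lid is shut flat; knobs show at (550,235) and (115,390). Moving outside the left one.

Request:
apply_moves([
  {"claw": 1, "delta_pos": [4.4, -1.9, 0], "yaw": 0},
  {"claw": 1, "delta_pos": [4.4, -1.9, 0], "yaw": 0},
  {"claw": 1, "delta_pos": [4.3, -1.9, 0], "yaw": 0},
  {"claw": 1, "delta_pos": [4.3, -1.88, 0], "yaw": 0},
  {"claw": 1, "delta_pos": [0, 0, 0], "yaw": 0},
  {"claw": 1, "delta_pos": [0, 0, 4], "yaw": 0},
  {"claw": 1, "delta_pos": [0, 0, 3.8], "yaw": 0},
  {"claw": 1, "delta_pos": [0, 0, 0], "yaw": 0},
])

```text
clock: 16.58
eef_pos: [474.7, 174.1, 251.0]
tcp_rot: [-3.137, 0.002, 1.56]
contact_force: [-0.5, -0.1, 0.6]
opening: 0.002
grasp_force: 0.0
```

Request:
apply_moves([
  {"claw": 1, "delta_pos": [-1.5, 0, 0], "yaw": 0},
  {"claw": 1, "delta_pos": [-1.0, 0, 0], "yaw": 0},
  {"claw": 1, "delta_pos": [-1.0, 0, 0], "yaw": 0},
  {"claw": 1, "delta_pos": [-1.0, 0, 0], "yaw": 0},
  {"claw": 1, "delta_pos": [-0.8, 0, 0], "yaw": 0},
  {"claw": 1, "delta_pos": [0, 0, 0], "yaw": 0},
])

```text
clock: 17.32
eef_pos: [474.8, 121.4, 253.0]
tcp_rot: [-3.141, 0.0, 1.559]
contact_force: [-0.3, 0.8, -0.2]
opening: 0.002
grasp_force: 0.0
```

Request:
apply_moves([
  {"claw": 1, "delta_pos": [-0.6, 0, 0], "yaw": 0},
  {"claw": 1, "delta_pos": [-0.6, 0, 0], "yaw": 0},
  {"claw": 1, "delta_pos": [-0.3, 0, 0], "yaw": 0},
  {"claw": 1, "delta_pos": [0, 0, 0], "yaw": 0},
  {"claw": 1, "delta_pos": [0, 0, 0], "yaw": 0},
])

```text
clock: 17.95
eef_pos: [474.7, 107.1, 252.9]
tcp_rot: [-3.141, 0.0, 1.56]
contact_force: [0.7, 0.2, -0.4]
opening: 0.002
grasp_force: 0.0
```

Request:
apply_moves([
  {"claw": 1, "delta_pos": [-0.2, 0, 0], "yaw": 0},
  {"claw": 1, "delta_pos": [-0.2, 0, 0], "yaw": 0},
  {"claw": 1, "delta_pos": [0, 0, 0], "yaw": 0},
  {"claw": 1, "delta_pos": [0, 0, 0], "yaw": 0},
])

```text
clock: 18.45
eef_pos: [474.7, 103.3, 253.0]
tcp_rot: [3.141, -0.0, 1.56]
contact_force: [-0.4, 3.7, 1.0]
opening: -0.001
grasp_force: 2.1
```

Request:
apply_moves([
  {"claw": 1, "delta_pos": [-0.15, 0, 0], "yaw": 0},
  {"claw": 1, "delta_pos": [-0.15, 0, 0], "yaw": 0},
  {"claw": 1, "delta_pos": [0, 0, 0], "yaw": 0},
  {"claw": 1, "delta_pos": [0, 0, 0], "yaw": 0},
])

```text
clock: 18.95
eef_pos: [474.7, 101.9, 253.1]
tcp_rot: [3.141, -0.004, 1.558]
contact_force: [-3.0, 21.4, 0.3]
opening: 0.001
grasp_force: 10.8
```

The left hook is against its stop (21 N). Backing off and going over to the right side.

Request:
apply_moves([
  {"claw": 1, "delta_pos": [2.3, 0, 0], "yaw": 0},
  {"claw": 1, "delta_pos": [0, 0, -4], "yaw": 0},
  {"claw": 1, "delta_pos": [0, 0, -4], "yaw": 0},
  {"claw": 1, "delta_pos": [0, 0, 0], "yaw": 0},
  {"claw": 1, "delta_pos": [-5, 0, 0], "yaw": 0},
  {"claw": 1, "delta_pos": [-5.5, 0, 0], "yaw": 0},
  {"claw": 1, "delta_pos": [-5.5, 0, 0], "yaw": 0},
  {"claw": 1, "delta_pos": [-5.5, 0, 0], "yaw": 0},
])

```text
clock: 19.95
eef_pos: [471.9, -93.7, 332.0]
tcp_rot: [-3.14, 0.0, 1.56]
contact_force: [1.0, 0.3, -0.6]
opening: 0.005
grasp_force: 0.0
```

Request:
apply_moves([
  {"claw": 1, "delta_pos": [-5.5, 0, 0], "yaw": 0},
  {"claw": 1, "delta_pos": [-4.6, 0, 0], "yaw": 0},
  {"claw": 1, "delta_pos": [0, 0, 0], "yaw": 0},
  {"claw": 1, "delta_pos": [0, 0, 0], "yaw": 0},
])

```text
clock: 20.45
eef_pos: [470.9, -192.7, 332.0]
tcp_rot: [-3.14, -0.001, 1.559]
contact_force: [0.2, 0.1, 0.5]
opening: 0.002
grasp_force: 0.0
```

```bash
python3 -c "
from h import *
plan([472.5,-195,232],1.5606)
f=r.grab_frame('scene'); g=r.grab_frame('top')
a=cv2.resize(f['img'][200:280,200:360],(800,400),interpolation=cv2.INTER_CUBIC)
cv2.imwrite('pics/s4.png',cv2.convertScaleAbs(a,alpha=1.5))"
```

```text
t 20.45 at [ 470.9 -192.7  332. ] rpy [-3.140e+00 -1.000e-03  1.559e+00] F [0.2 0.1 0.5] open 0.002 g 0.0
 tool shift cm [-0.23  0.18 10.  ] yaw -0.002
```

View pics/s4.png

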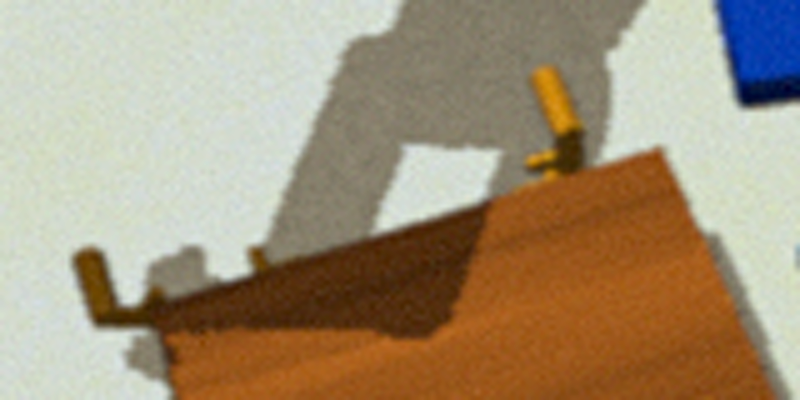

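The left hook stands upright at (555,110), and the right knob is still out at (90,285). Now the right one.

Request:
apply_moves([
  {"claw": 1, "delta_pos": [0, 0.18, 5], "yaw": 0},
  {"claw": 1, "delta_pos": [0, 0, 5], "yaw": 0},
  {"claw": 1, "delta_pos": [0, 0, 0], "yaw": 0},
  {"claw": 1, "delta_pos": [1.5, 0, 0], "yaw": 0},
  {"claw": 1, "delta_pos": [1.0, 0, 0], "yaw": 0},
  {"claw": 1, "delta_pos": [1.0, 0, 0], "yaw": 0},
  {"claw": 1, "delta_pos": [1.0, 0, 0], "yaw": 0},
  {"claw": 1, "delta_pos": [0, 0, 0], "yaw": 0},
])

```text
clock: 21.55
eef_pos: [475.8, -149.0, 236.9]
tcp_rot: [3.133, 0.004, 1.56]
contact_force: [0.1, -1.8, 1.3]
opening: 0.001
grasp_force: 1.1
```

Request:
apply_moves([
  {"claw": 1, "delta_pos": [1.0, 0, 0], "yaw": 0},
  {"claw": 1, "delta_pos": [1.0, 0, 0], "yaw": 0},
  {"claw": 1, "delta_pos": [1.0, 0, 0], "yaw": 0},
  {"claw": 1, "delta_pos": [0.6, 0, 0], "yaw": 0},
  {"claw": 1, "delta_pos": [0.3, 0, 0], "yaw": 0},
  {"claw": 1, "delta_pos": [0, 0, 0], "yaw": 0},
  {"claw": 1, "delta_pos": [0, 0, 0], "yaw": 0},
])

```text
clock: 22.42
eef_pos: [474.1, -109.0, 232.9]
tcp_rot: [-3.141, -0.0, 1.56]
contact_force: [0.2, -0.2, -0.6]
opening: 0.005
grasp_force: 0.0
```

Request:
apply_moves([
  {"claw": 1, "delta_pos": [0.2, 0, 0], "yaw": 0},
  {"claw": 1, "delta_pos": [0.2, 0, 0], "yaw": 0},
  {"claw": 1, "delta_pos": [0.2, 0, 0], "yaw": 0},
  {"claw": 1, "delta_pos": [0, 0, 0], "yaw": 0},
  {"claw": 1, "delta_pos": [0, 0, 0], "yaw": 0},
])

```text
clock: 23.05
eef_pos: [474.3, -105.2, 233.1]
tcp_rot: [3.141, 0.004, 1.56]
contact_force: [-2.9, -24.6, -1.9]
opening: 0.004
grasp_force: 0.0
```

The span between the two stops is 207 mm, against 208 mm expected, so both hooks are home. Retreating and checking.

Request:
apply_moves([
  {"claw": 1, "delta_pos": [-3, 0, 0], "yaw": 0},
  {"claw": 1, "delta_pos": [-2, 0, -2], "yaw": 0},
  {"claw": 1, "delta_pos": [0, 0, -5], "yaw": 0},
  {"claw": 1, "delta_pos": [0, 0, -5], "yaw": 0},
  {"claw": 1, "delta_pos": [-5, -3, 0], "yaw": 0},
  {"claw": 1, "delta_pos": [-5, -3, 0], "yaw": 0},
  {"claw": 1, "delta_pos": [0, 0, 0], "yaw": 0},
  {"claw": 1, "delta_pos": [0, 0, 0], "yaw": 0},
])

```text
clock: 24.05
eef_pos: [412.5, -252.3, 353.0]
tcp_rot: [3.141, -0.0, 1.558]
contact_force: [0.3, -0.2, -0.3]
opening: -0.0
grasp_force: 0.0
```

```bash
python3 -c "
from h import *
f=r.grab_frame('scene')
a=cv2.resize(f['img'][180:400,180:460],(760,597),interpolation=cv2.INTER_CUBIC)
cv2.imwrite('pics/s5.png',cv2.convertScaleAbs(a,alpha=1.5))"
```

```text
(no output)
```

View pics/s5.png

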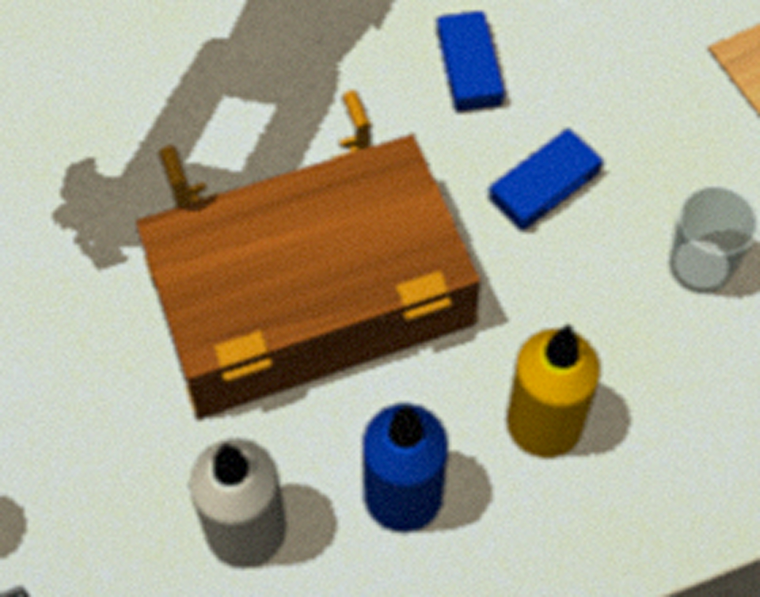

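The lid is flat shut, both hooks stand upright at (175,180) and (357,120), and the bottles and pot are undisturbed. Handing in.

```bash
python3 -c "
from rig import r
print(r.sign_off())"
```

```text
the job is handed in; nothing more can be done
None
```

The tin is lying flat in the empty compartment, the lid is shut and both hooks are home over their pins; I handed the job in at about 24 s, and no verdict came back.

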